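Close a catering shaker with its nested lids, then uncover the sieve

TASK

Get the open shaker ready for service: pick up its two nested lids together by the steel sieve lid, with the white dust cap still sitting on it, lower the pair onto the open shaker until the sieve lid is fully home, and let go of both. Then lift the dust cap off alone, leaving the sieve lid fully seated and the shaker standing upright where it is. Finish while holding the cap upright in the gripper, at least 5 cm above where it sat, and leave everything else on the bench where it stands.

Things in the scene. Friction and masses are not known exactly. Their poses are not given: they have to be found in the camera images.
- shaker_mouth (a point): Centre of the open mouth of the one shaker that stands without a lid, level with its rim, 84 mm above the bench; z is the beaker's axis, up. It is one of three shakers in a loose row; the other two are closed.
- sieve_mid (a point): Middle of the steel sieve lid (the inner lid): on its axis, 13 mm above its lower edge; z up. It starts on the bench, lower edge down, the cap on it. Fully home on the shaker its lower edge is 24 mm below the rim, so this point is 11 mm below the shaker's mouth point, and the lid's shoulder is 86 mm above the bench.
- cap_mid (a point): Middle of the white plastic dust cap (the outer lid): on its axis, half-way up (18 mm); z up. Nested, this point is 31 mm above the sieve lid's middle point, and the two lids together are 62 mm tall. With both on the shaker the cap's top is 122 mm above the bench.
- shaker: That open shaker's beaker: a loose round steel cup, 54 mm outside diameter, 84 mm tall, about 0.3 kg; over its top 7 mm it narrows to 50 mm at the rim. Origin at the centre of its underside.
- sieve_lid: The sieve lid, origin at the centre of its open lower edge: a round steel skirt, 62 mm outside diameter, 26 mm tall, then a flat shoulder and a raised perforated top 50 mm wide and 8 mm high, hidden under the cap. The skirt is 58 mm inside, open below to a depth of 24 mm, and slips loosely over the beaker. About 70 g, fastened neither to beaker nor cap.
- cap: The dust cap, origin at the centre of its open lower edge: plain, round, smooth-sided, 57 mm outside diameter, 36 mm tall, 30 g. It sits loosely over the perforated top, its lower edge on the sieve lid's 62 mm wide shoulder, so its side stands 2.5 mm inside the skirt's all round.
- closed_a: A closed shaker of the same kind, lid and cap on: 122 mm tall, 62 mm wide. Origin at the centre of its underside. Leave alone.
- closed_b: Another closed shaker, the same: 122 mm tall, 62 mm wide. Leave alone.
- bowl: Small white ceramic bowl, 84 mm wide, 40 mm high; origin at the centre of its underside. Leave alone.
- spoon: Steel spoon lying to the right of the lids, 163 mm long along its x, 34 mm wide at the bowl, 12 mm high; origin under its middle. Leave alone.
- small_pan: Small rectangular steel food pan, 176 by 108 mm (x, y), 67 mm high; origin at the centre of its underside. Leave alone.
- squeeze_bottle: White squeeze bottle, 60 mm wide, 200 mm tall; origin at the centre of its underside. Leave alone.
Mind the look-alikes: they are no part of the job. Leave any yellow look-alike of the cap alone.

How it is judged:
By the outcome, as a careful person would: the job done as asked, in the order asked, and still so for the second after the job is handed in, while the arm keeps its last pose, push and grip.
It also fails if it takes over 42 s, if anything falls off the work surface, if the arm or the gripper's body presses on something with over 40 N, if the wrist force passes 120 N, or if a joint passes its speed limit or range.

ROBOT

A 7-joint arm with a two-finger parallel gripper is mounted at the origin on the work surface. World frame = base frame: x ahead of the robot, y to its left, z up, the work surface at z = 0. Lengths are in m, angles in degrees, forces in N, time in s.
With the tool pointing down it reaches from about 0.425 to 0.875 m from the base axis. Payload 4.7 kg.
Tool frame: the origin (TCP) lies at the very end of the fingers, on their centre line; the grasp point (between the pads) lies 19 mm behind it; x points along the fingers, z is the direction in which the jaws open and shut, and the axes are right-handed (so a half turn about x gives the same grasp; the last joint's range is limited). The gripper opens to 87 mm and grips with 3 to 60 N. Pads are 19 mm wide; open, the fingers measure 117 mm over their backs; the gripper's body (75 mm by 190 mm) begins 51 mm behind the grasp point.
Start: joints at [-64.108, 18.392, -4.016, 83.108, 1.295, 78.541, -3.26], TCP at [0.276, 0.589, 0.223] pointing down, gripper open.
Joint ranges: [-163.93, 163.93], [-17.29, 119.83], [-79.2, 71.16], [3.27, 140.29], [-89.18, 269.18], [5.43, 117.66], [-154.24, 154.24]. Speed limits (degrees/s): [147.25, 147.25, 180, 180, 180, 180, 180].

INTERFACE

Orientations are given as [roll, pitch, yaw] about the fixed x, y, z axes, in that order (R = Rz(yaw) Ry(pitch) Rx(roll)).
In Python, from cell import env gives the robot as it stands. The module is installed in compiled form; this text tells all that it offers.
- The arm moves only by the tool drive_tool, never from a script. Its argument "increments" is a list of rows, each a list of 2 entries, a list of its own where there are three numbers: the shift along the tool's x, y, z scaled (see below), then the turn, a rotation vector about the tool's x, y, z scaled (see below). In form: [[[dx, dy, dz], [wx, wy, wz]], ...]. A call has 1 to 10 rows; each row shifts and turns the commanded pose from where the row before left it, along the tool's axes as they then stand; what a row does not reach is not made up. The controller multiplies each number of a shift by 0.04 m and each number of a turn by 120 degrees. A row lasts 1/10 s, in which the tool goes at most 50 mm and 8.59 degrees, less where a joint would pass 70% of its speed; a pose out of reach is approached as far as the arm can. A call with a number of a shift or a turn outside -1 to 1 is refused whole. A call with a gripper value outside its range is refused whole. "hand" is the gripper's target within -1 to 1 (fully open at 1, half-way at 0, shut at -1), set as the call begins (left out, the last holds). The fingers move at their own pace and stop on an object; "squeeze" is the grip in N (left out, the last holds). Time passes only in rows, so rows that do not move let the fingers close. It gives the time, the measured TCP pose, the force and the opening at its end, in the units of the state.
- env.get_obs(): the state, without advancing time (a new reading comes with each control period).
- env.read_camera(name): name is "scene" or "side" or "wrist"; returns a dict with "frame" (384x512x3 uint8, red, green, blue), "fx", "fy", "cx", "cy" (pixels), "R" (3x3) and "t" (3): a world point X has camera coordinates R X + t. Camera axes: x right, y down, z forward; pixel columns grow to the right and rows downward; lengths in m; the calibration is good to about 2 mm. A picture is of the moment at which its call begins. There is no depth.
- env.sign_off(): hands the job in, once; it reports no verdict.
The state is a dict: "time_s": time; "qpos": joint angles; "joint_velocities": joint speeds; "effort": joint torques, N m; "tool_pos": TCP position; "tool_rot": TCP orientation; "force": force on the tool from outside, world axes, zero at the start; "wrist_torque": the same for the moment, N m; "grip_width": finger opening in m.
Only numpy, scipy, OpenCV 4.12 (cv2) and the standard library are available. Lean on these libraries where they do the work, as an engineer would, in place of code of your own. Each camera call takes 0.05 s, during which the arm holds its last target.

## Working session

There is one attempt and no reset: what is moved stays moved. The work goes in short steps, Python scripts to look and compute and a tool call to move; the robot and the scene stay as the last step left them, time stands still between calls to the robot, and variables do not carry over. Pictures are saved under pics/ and viewed, and the job is handed in when it is done.

Besides the shell and the picture viewer there is one more tool, called after "Call:" by a JSON object that holds its "name" and its "arguments". drive_tool: Moves the arm, as the interface text tells. Shifts and turns lie within -1 to 1; 1 stands for 0.04 m of shift or 120 degrees of turn. Its arguments: {"type":"object","properties":{"increments":{"type":"array"},"hand":{"type":"number"},"squeeze":{"type":"number"}},"required":["increments"]}

```bash
mkdir -p pics; cat > h.py <<'E'
import numpy as np, cv2
from cell import env
def snap(n,f):
    c=env.read_camera(n); cv2.imwrite('pics/'+f,c['frame'][:,:,::-1]); 
    np.savez('pics/'+f+'.npz',**{k:np.array(v) for k,v in c.items()}); return c
def ray(c,u,v):
    R=np.array(c['R']);t=np.array(c['t']);o=-R.T@t
    d=R.T@np.array([(u-c['cx'])/c['fx'],(v-c['cy'])/c['fy'],1.]);return o,d
def atz(c,u,v,z):
    o,d=ray(c,u,v);return o+d*(z-o[2])/d[2]
def proj(c,X):
    x=np.array(c['R'])@np.array(X)+np.array(c['t']);return c['fx']*x[0]/x[2]+c['cx'],c['fy']*x[1]/x[2]+c['cy']
def load(f): 
    return dict(np.load('pics/'+f+'.npz'))
E
python3 - <<'E'
from h import *
for n in ['scene','side','wrist']:
    c=snap(n,n+'0.png'); print(n,c['fx'],-np.array(c['R']).T@c['t'],np.array(c['R'])[2])
o=env.get_obs();print(o)
E
```

```text
scene 447.94572567732735 [ 1.5893603  -0.02202107  0.73086742] [-0.83899889 -0.00354298 -0.5441216 ]
side 380.01279476574547 [ 0.37292892 -0.68122706  0.66062553] [ 0.21254759  0.72185103 -0.6586005 ]
wrist 316.22465569267047 [0.19987283 0.62361626 0.38289256] [ 0.26946767 -0.12728298 -0.95456075]
{'time_s': 0.15, 'qpos': array([-64.10682839,  18.42902559,  -4.0155964 ,  83.15837366,
         1.29401308,  78.54150888,  -3.25953006]), 'joint_velocities': array([-0.0842109 , -0.15555899,  0.06989707, -0.2834094 , -0.04009907,
       -0.0440718 , -0.13383369]), 'effort': array([ 5.55206816e-05, -4.91797829e+01, -4.04611258e-01, -3.12872958e+01,
       -6.39902009e-02,  4.05717466e-02,  1.16759516e-04]), 'tool_pos': array([0.27543788, 0.58829394, 0.22172006]), 'tool_rot': array([-177.20090251,   89.91615414, -112.28435635]), 'force': array([-0.21049956, -0.20611912, -0.73902778]), 'wrist_torque': array([-0.01511771, -0.00845623,  0.004894  ]), 'grip_width': 0.08683939214685168}
```

View pics/scene0.png

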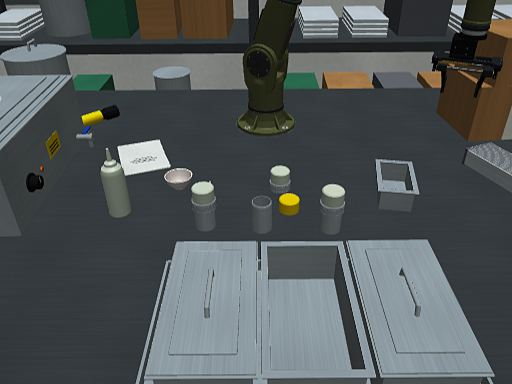

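View pics/side0.png

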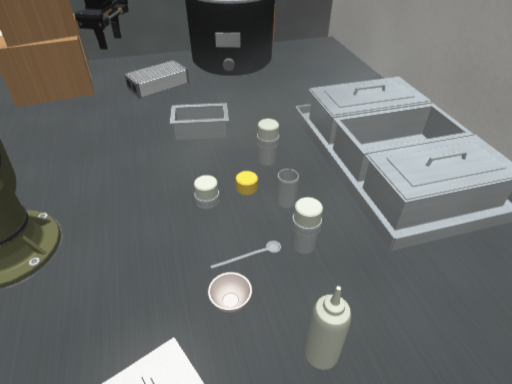

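View pics/wrist0.png

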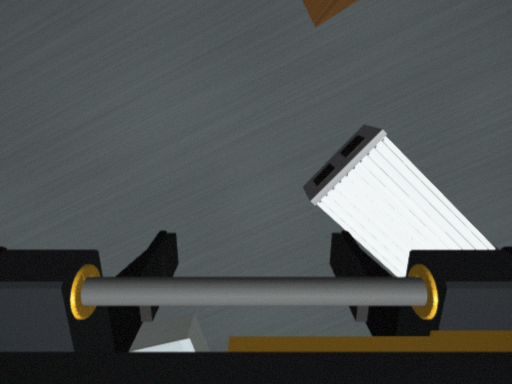

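The scene view shows the white-capped lids near (280,178), the open shaker near (262,212), the yellow look-alike at (289,204) and the closed shakers at (203,205) and (332,208). In the side view the lids are at (206,190), the open shaker at (288,187) and the yellow cap at (247,183). I'll zoom in.

```bash
python3 - <<'E'
from h import *
s=cv2.imread('pics/scene0.png')[155:245,180:360]; cv2.imwrite('pics/sc_z.png',cv2.resize(s,None,fx=4.4,fy=4.4,interpolation=cv2.INTER_CUBIC))
s=cv2.imread('pics/side0.png')[110:260,180:340]; cv2.imwrite('pics/si_z.png',cv2.resize(s,None,fx=4,fy=4,interpolation=cv2.INTER_CUBIC))
E
```

```text
(no output)
```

View pics/sc_z.png

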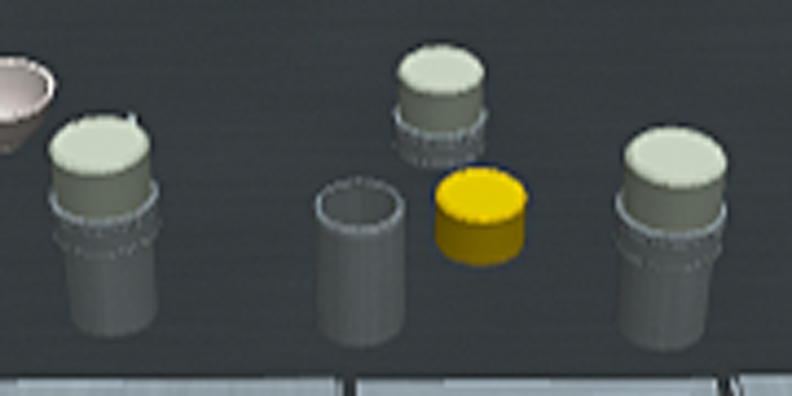

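View pics/si_z.png

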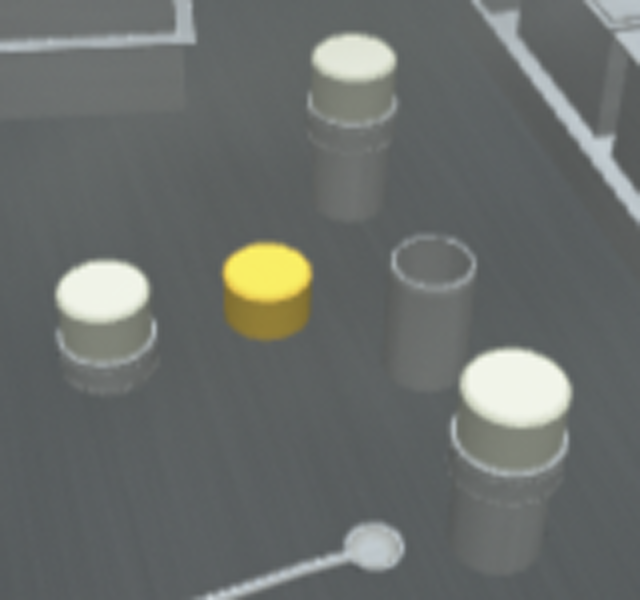

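```bash
python3 - <<'E'
from h import *
a=load('scene0.png');b=load('side0.png')
A=lambda U,V:((U+.5)/4.4-.5+180,(V+.5)/4.4-.5+155)
B=lambda U,V:((U+.5)/4-.5+180,(V+.5)/4-.5+110)
for n,p,q,z in [('lids',(441,69.5),(103.5,291),.062),('mouth',(360,207),(433,263.5),.084),('closedL',(99,146),(516,388),.122),('closedR',(676,158),(354,58),.122),('yellow',(481,195),(267.5,272),.036)]:
    print(n,atz(a,*A(*p),z).round(4),atz(b,*B(*q),z).round(4))
# spoon
print('spoonend',atz(b,*B(373,545),.01),'bowl',atz(b,230,290,.03),'spoonhandle',atz(b,213,266,.005),'bowlscene',atz(a,178,176,.04))
E
```

```text
lids [0.4644 0.0359 0.062 ] [0.4604 0.0308 0.062 ]
mouth [ 0.6557 -0.0189  0.084 ] [ 0.6525 -0.0234  0.084 ]
closedL [ 0.648  -0.1673  0.122 ] [ 0.6405 -0.1733  0.122 ]
closedR [0.6642 0.1586 0.122 ] [0.6577 0.1528 0.122 ]
yellow [0.5741 0.0569 0.036 ] [0.5697 0.052  0.036 ]
spoonend [ 0.5714749  -0.16341339  0.01      ] bowl [ 0.45085288 -0.2620067   0.03      ] spoonhandle [ 0.43297701 -0.1776448   0.005     ] bowlscene [ 0.45594939 -0.26518661  0.04      ]
```

```bash
cat >> h.py <<'E'
from scipy.spatial.transform import Rotation as Ro
def pose():
    o=env.get_obs(); return np.array(o['tool_pos']),Ro.from_euler('xyz',o['tool_rot'],degrees=True).as_matrix(),o
def plan(target,jaw=(0,1,0)):
    p,R,o=pose(); z=np.array(jaw,float); x=np.array([0,0,-1.]); z/=np.linalg.norm(z); Rt=np.column_stack([x,np.cross(z,x),z])
    w=Ro.from_matrix(R.T@Rt).as_rotvec(degrees=True)
    d=np.array(target)-p
    print('pos',p.round(4),'R cols',R.round(3).tolist()); print('shift tool units(40mm)',(R.T@d/.04).round(3),'after-turn',(Rt.T@d/.04).round(3),'turn deg',w.round(2),'units',(w/120).round(4)); print('t',o['time_s'],'w',o['grip_width'],'F',np.round(o['force'],1),'q',np.round(o['qpos'],1))
E
python3 - <<'E'
from h import *
plan([.462,.033,.20],(0,1,0)); plan([.462,.033,.20],(0,-1,0))
E
```

```text
pos [0.2754 0.5883 0.2217] R cols [[-0.001, -0.906, 0.424], [-0.001, 0.424, 0.906], [-1.0, -0.0, -0.001]]
shift tool units(40mm) [  0.559 -10.109 -10.595] after-turn [  0.543  -4.664 -13.882] turn deg [-2.508e+01 -8.000e-02 -1.000e-02] units [-2.09e-01 -7.00e-04 -1.00e-04]
t 0.15 w 0.08683939214685168 F [-0.2 -0.2 -0.7] q [-64.1  18.4  -4.   83.2   1.3  78.5  -3.3]
pos [0.2754 0.5883 0.2217] R cols [[-0.001, -0.906, 0.424], [-0.001, 0.424, 0.906], [-1.0, -0.0, -0.001]]
shift tool units(40mm) [  0.559 -10.109 -10.595] after-turn [ 0.543  4.664 13.882] turn deg [ 1.5492e+02 -2.0000e-02  1.1000e-01] units [ 1.291e+00 -2.000e-04  1.000e-03]
t 0.15 w 0.08683939214685168 F [-0.2 -0.2 -0.7] q [-64.1  18.4  -4.   83.2   1.3  78.5  -3.3]
```

Call:
{"name": "drive_tool", "arguments": {"increments": [[[0, 0, 0], [-0.0697, 0, 0]], [[0, 0, 0], [-0.0697, 0, 0]], [[0, 0, 0], [-0.0697, 0, 0]], [[0, -0.25, -0.75], [0, 0, 0]], [[0, -0.25, -0.75], [0, 0, 0]], [[0, -0.25, -0.75], [0, 0, 0]], [[0, -0.25, -0.75], [0, 0, 0]], [[0, -0.25, -0.75], [0, 0, 0]], [[0, -0.25, -0.75], [0, 0, 0]], [[0, -0.25, -0.75], [0, 0, 0]]], "hand": 1, "squeeze": 15}}

```text
time_s: 1.15
tool_pos: [0.3458, 0.3773, 0.2223]
tool_rot: [134.4, 90.0, -135.6]
force: [0.3, 0.9, -0.2]
grip_width: 0.087
```

```bash
python3 - <<'E'
from h import *
plan([.462,.033,.20])
E
```

```text
pos [0.3458 0.3773 0.2223] R cols [[-0.0, -1.0, -0.0], [-0.0, -0.0, 1.0], [-1.0, 0.0, -0.0]]
shift tool units(40mm) [ 0.56  -2.904 -8.607] after-turn [ 0.559 -2.905 -8.607] turn deg [ 0.01 -0.01 -0.01] units [ 0.0001 -0.0001 -0.0001]
t 1.15 w 0.08700547496548307 F [ 0.3  0.9 -0.2] q [-49.3   1.7  -1.2 102.5   0.   75.8  39.5]
```

Call:
{"name": "drive_tool", "arguments": {"increments": [[[0.05, -0.29, -0.86], [0, 0, 0]], [[0.05, -0.29, -0.86], [0, 0, 0]], [[0.05, -0.29, -0.86], [0, 0, 0]], [[0.05, -0.29, -0.86], [0, 0, 0]], [[0.05, -0.29, -0.86], [0, 0, 0]], [[0.05, -0.29, -0.86], [0, 0, 0]], [[0.05, -0.29, -0.86], [0, 0, 0]], [[0.05, -0.29, -0.86], [0, 0, 0]], [[0.05, -0.29, -0.86], [0, 0, 0]], [[0.1, -0.29, -0.86], [0, 0, 0]]]}}

```text
time_s: 2.15
tool_pos: [0.462, 0.0333, 0.2007]
tool_rot: [-57.9, 90.0, 32.1]
force: [0.2, 0.3, -0.9]
grip_width: 0.0867
```

Call:
{"name": "drive_tool", "arguments": {"increments": [[[0, 0, 0], [0, 0, 0]], [[0, 0, 0], [0, 0, 0]]]}}

```text
time_s: 2.35
tool_pos: [0.4615, 0.0343, 0.2003]
tool_rot: [50.2, 90.0, 140.1]
force: [0.5, 0.7, -0.1]
grip_width: 0.087
```

```bash
python3 - <<'E'
from h import *
plan([.462,.033,.20]); c=snap('wrist','w1.png'); snap('side','side1.png')
print(proj(c,[.462,.033,.062]),-c['R'].T@c['t'])
E
```

```text
pos [0.4615 0.0343 0.2003] R cols [[-0.001, -1.0, 0.002], [0.001, 0.002, 1.0], [-1.0, 0.001, 0.001]]
shift tool units(40mm) [ 0.008 -0.013 -0.033] after-turn [ 0.008 -0.013 -0.034] turn deg [-0.11  0.03 -0.04] units [-0.0009  0.0002 -0.0003]
t 2.35 w 0.08696549865872644 F [ 0.5  0.7 -0.1] q [-30.   -4.7  21.5 111.    1.8  73.5  80.8]
(np.float64(251.7132374063216), np.float64(185.50499243042685)) [0.37816748 0.03461603 0.36170581]
```

View pics/w1.png

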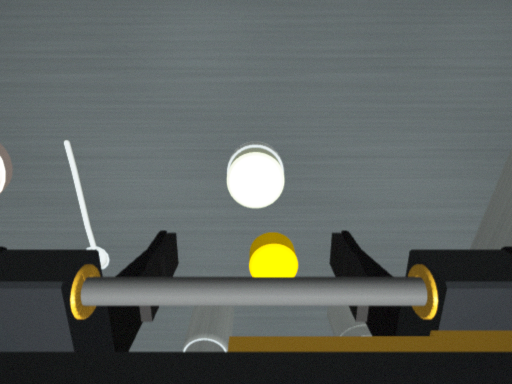

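The wrist view shows the cap's top disc centred near (255,180), the yellow cap at (273,262) and the mouth rim at (205,345).

```bash
python3 - <<'E'
from h import *
c=load('w1.png')
g=c['frame'][120:222,210:300]; m=(g.min(2)>235).astype(np.uint8)
n,l,s,ce=cv2.connectedComponentsWithStats(m); i=1+np.argmax(s[1:,4]); u,v=ce[i]+[210,120]; print(s[i],u,v,atz(c,u,v,.062))
f=c['frame'].astype(int); y=((f[:,:,0]>200)&(f[:,:,2]<80)&(f[:,:,1]>180)).astype(np.uint8)
n,l,s,ce=cv2.connectedComponentsWithStats(y); i=1+np.argmax(s[1:,4]);print(s[i],ce[i],atz(c,*ce[i],.036))
print(atz(c,205,353,.084))
# tip ground truth: project TCP fingertips
p,R,o=pose();print(proj(c,p+R[:,2]*.0435),proj(c,p-R[:,2]*.0435))
s=cv2.imread('pics/side1.png');cv2.imwrite('pics/side1z.png',cv2.resize(s[60:260,120:320],None,fx=3,fy=3))
b=load('side1.png');print([((np.array(proj(b,p+R[:,2]*k))-[120,60])*3).round() for k in(-.0435,0,.0435)])
E
```

```text
[  18   33   56   54 2388] 255.34254606365158 179.66582914572865 [0.45608476 0.0365792  0.062     ]
[ 249  244   49   33 1383] [273.18655098 261.47939262] [0.56043601 0.05721012 0.036     ]
[ 0.64508112 -0.01871356  0.084     ]
(np.float64(332.97832139089587), np.float64(249.97719679464424)) (np.float64(179.02771906126685), np.float64(250.7561889399134))
[array([253., 251.]), array([242., 219.]), array([232., 189.])]
```

View pics/side1z.png

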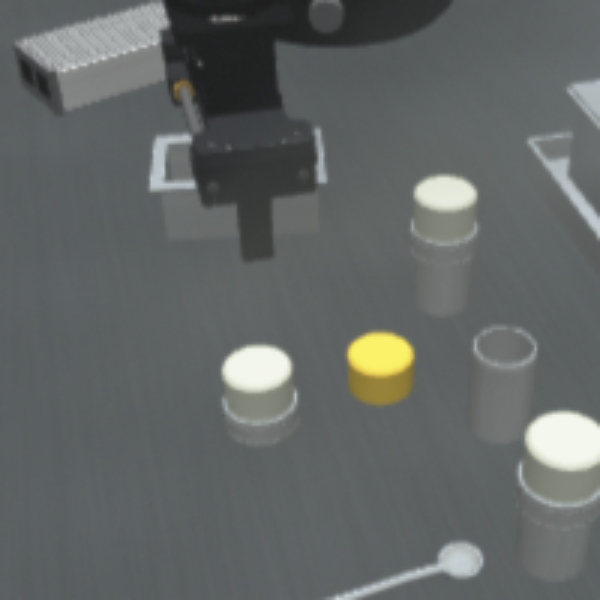

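Call:
{"name": "drive_tool", "arguments": {"increments": [[[0.7, 0.04, 0.02], [0, 0, 0]], [[0.7, 0, 0], [0, 0, 0]], [[0.7, 0, 0], [0, 0, 0]], [[0.7, 0, 0], [0, 0, 0]], [[0.7, 0, 0], [0, 0, 0]], [[0.5, 0, 0], [0, 0, 0]], [[0.25, 0, 0], [0, 0, 0]], [[0, 0, 0], [0, 0, 0]], [[0, 0, 0], [0, 0, 0]]]}}

```text
time_s: 3.35
tool_pos: [0.4607, 0.0362, 0.0313]
tool_rot: [-70.9, 89.9, 19.1]
force: [0.2, 0.1, 0.0]
grip_width: 0.0871
```

```bash
python3 - <<'E'
from h import *
plan([.460,.035,.004]); 
c=snap('wrist','w2.png'); c=snap('side','side2.png')
s=cv2.imread('pics/side2.png');cv2.imwrite('pics/side2z.png',cv2.resize(s[80:240,140:300],None,fx=3.7,fy=3.7))
E
```

```text
pos [0.4607 0.0362 0.0313] R cols [[0.001, -1.0, -0.001], [0.0, -0.001, 1.0], [-1.0, -0.001, 0.0]]
shift tool units(40mm) [ 0.682  0.018 -0.031] after-turn [ 0.682  0.017 -0.031] turn deg [0.07 0.02 0.06] units [0.0006 0.0002 0.0005]
t 3.35 w 0.08705396162645285 F [0.2 0.1 0. ] q [-29.1   6.7  22.4 121.7  -3.2  52.1  85.3]
```

View pics/side2z.png

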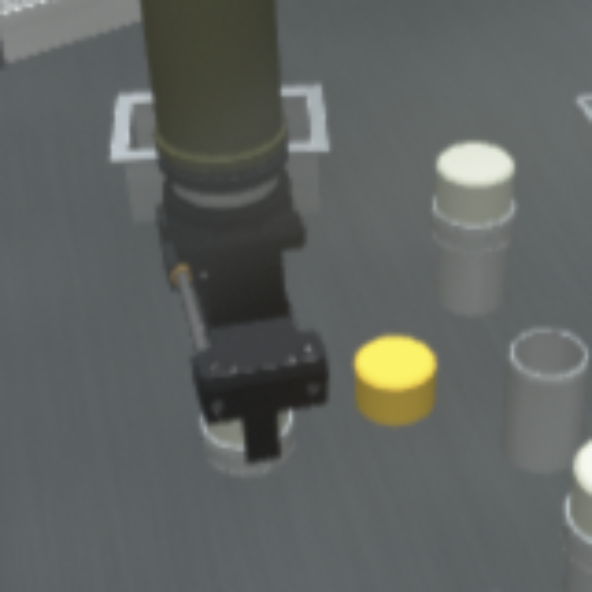

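View pics/w2.png

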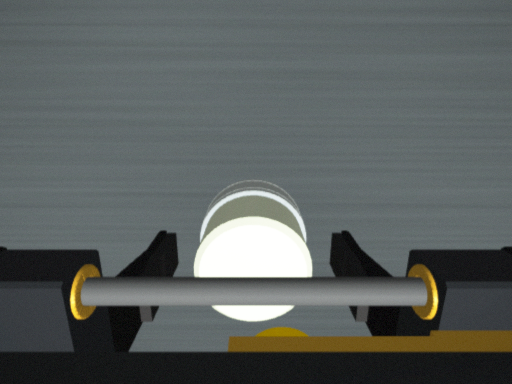

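The side view shows the near finger's tip at (263,458) and the lid around column 248. The wrist view shows the cap centred between the fingers (253 against 254). I'll check x.

```bash
python3 - <<'E'
from h import *
b=load('side2.png'); Z=lambda X:((np.array(proj(b,X))-[140,80]+.5)*3.7).round(1)
p=np.array([.4607,.0362,.0313])
print('tip',Z(p+[0,-.058,0]),Z(p+[-.0095,-.058,0]),Z(p+[.0095,-.058,0]))
for x in(.456,.460,.464):
  print(x,[Z([x+k*.031,.035,.013]) for k in(-1,1)])
c=load('w2.png');print(proj(c,[.460,.036,.062]),atz(c,253,269,.062))
E
```

```text
tip [263.4 467.4] [248.9 470.1] [277.8 464.6]
0.456 [array([197., 441.]), array([286.7, 424.5])]
0.46 [array([202.9, 439.9]), array([292.4, 423.5])]
0.464 [array([208.7, 438.9]), array([298. , 422.4])]
(np.float64(252.6105901854028), np.float64(279.56846297126395)) [0.45435279 0.03618735 0.062     ]
```

Call:
{"name": "drive_tool", "arguments": {"increments": [[[0.3, 0.04, 0], [0, 0, 0]], [[0.25, 0, 0], [0, 0, 0]], [[0.13, 0, 0], [0, 0, 0]], [[0, 0, 0], [0, 0, 0]], [[0, 0, 0], [0, 0, 0]]]}}

```text
time_s: 3.95
tool_pos: [0.4584, 0.0354, 0.0031]
tool_rot: [116.5, 90.0, -153.5]
force: [0.0, 0.5, -0.9]
grip_width: 0.0869
```

Call:
{"name": "drive_tool", "arguments": {"increments": [[[0, 0, 0], [0, 0, 0]], [[0, 0, 0], [0, 0, 0]], [[0, 0, 0], [0, 0, 0]], [[0, 0, 0], [0, 0, 0]], [[0, 0, 0], [0, 0, 0]], [[0, 0, 0], [0, 0, 0]], [[0, 0, 0], [0, 0, 0]], [[0, 0, 0], [0, 0, 0]]], "hand": -0.1, "squeeze": 15}}

```text
time_s: 4.75
tool_pos: [0.4586, 0.0356, 0.0035]
tool_rot: [-58.9, 90.0, 31.1]
force: [0.6, 1.0, 1.1]
grip_width: 0.0611
```

Call:
{"name": "drive_tool", "arguments": {"increments": [[[0, 0, 0], [0, 0, 0]], [[-0.1, 0, 0], [0, 0, 0]], [[-0.3, 0, 0], [0, 0, 0]], [[-0.5, 0, 0], [0, 0, 0]], [[-0.6, 0, 0], [0, 0, 0]], [[-0.6, 0, 0], [0, 0, 0]], [[-0.5, 0, 0], [0, 0, 0]], [[-0.3, 0, 0], [0, 0, 0]], [[0, 0, 0], [0, 0, 0]], [[0, 0, 0], [0, 0, 0]]]}}

```text
time_s: 5.75
tool_pos: [0.4581, 0.0355, 0.119]
tool_rot: [79.4, 90.0, 169.4]
force: [0.3, 0.3, -1.1]
grip_width: 0.0612
```

```bash
python3 - <<'E'
from h import *
plan([.650,-.019,.120]); 
c=snap('wrist','w3.png'); c=snap('side','side3.png'); c=snap('scene','scene3.png')
s=cv2.imread('pics/side3.png');s=cv2.resize(s[60:240,140:320],None,fx=3,fy=3)
t=cv2.imread('pics/scene3.png');cv2.imwrite('pics/scene3z.png',cv2.resize(t[130:250,180:350],None,fx=4,fy=4))
cv2.imwrite('pics/side3z.png',s)
E
```

```text
pos [0.4581 0.0355 0.119 ] R cols [[-0.0, -1.0, -0.0], [0.0, -0.0, 1.0], [-1.0, 0.0, 0.0]]
shift tool units(40mm) [-0.027 -4.797 -1.364] after-turn [-0.025 -4.797 -1.363] turn deg [ 0.01  0.   -0.02] units [ 0.0001  0.     -0.0002]
t 5.75 w 0.06120482625144769 F [ 0.3  0.3 -1.1] q [-30.1  -0.8  22.3 117.3   0.3  63.5  82.1]
```

View pics/side3z.png

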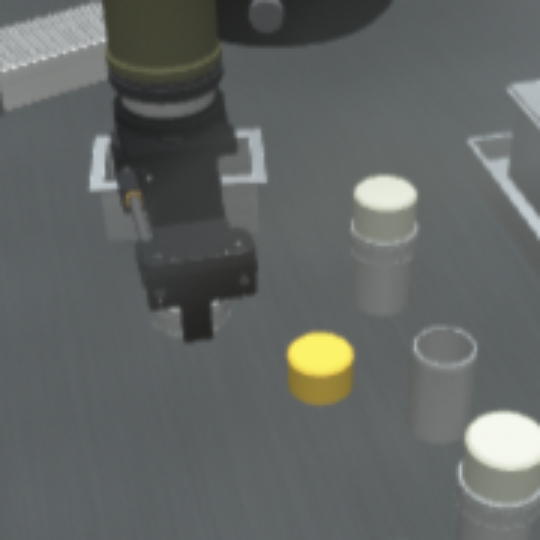

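View pics/scene3z.png

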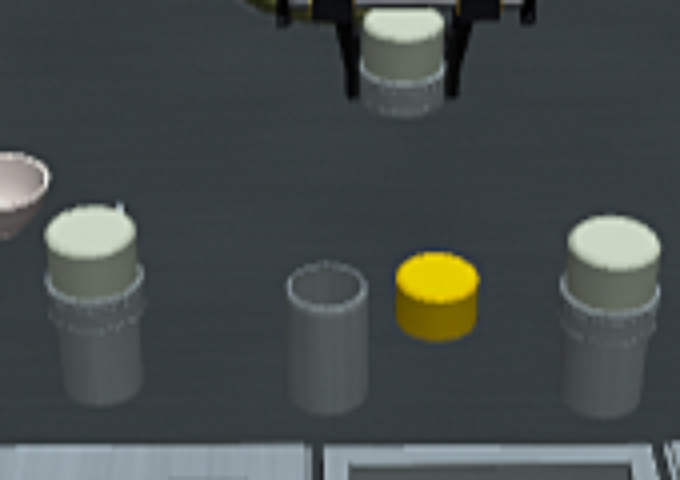

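View pics/w3.png

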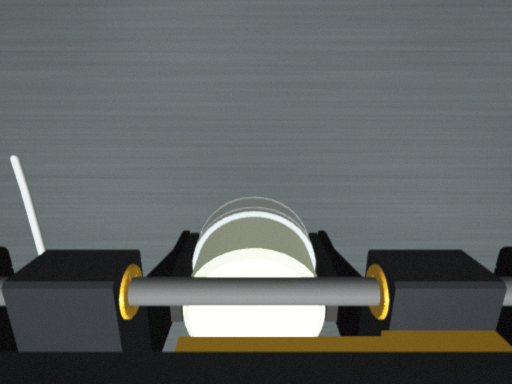

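The sieve lid and cap are held together, upright and centred. In the scene crop the pair is at (402,62), and the shaker and its neighbours have not moved. Next I carry the pair over the mouth.

Call:
{"name": "drive_tool", "arguments": {"increments": [[[0, -0.3, -0.085], [0, 0, 0]], [[0, -0.6, -0.17], [0, 0, 0]], [[0, -0.6, -0.17], [0, 0, 0]], [[0, -0.6, -0.17], [0, 0, 0]], [[0, -0.6, -0.17], [0, 0, 0]], [[0, -0.6, -0.17], [0, 0, 0]], [[0, -0.6, -0.17], [0, 0, 0]], [[0, -0.6, -0.17], [0, 0, 0]], [[0, -0.3, -0.085], [0, 0, 0]], [[0, 0, 0], [0, 0, 0]]]}}

```text
time_s: 6.9
tool_pos: [0.6521, -0.0202, 0.118]
tool_rot: [172.0, 89.9, -98.1]
force: [-1.2, -0.6, -1.3]
grip_width: 0.0609
```

Call:
{"name": "drive_tool", "arguments": {"increments": [[[0.1, 0, 0], [0, 0, 0]], [[0.2, 0, 0], [0, 0, 0]], [[0.15, 0, 0], [0, 0, 0]], [[0.05, 0, 0], [0, 0, 0]], [[0, 0, 0], [0, 0, 0]], [[0, 0, 0], [0, 0, 0]], [[0, 0, 0], [0, 0, 0]]]}}

```text
time_s: 7.6
tool_pos: [0.6507, -0.0188, 0.0998]
tool_rot: [-79.4, 90.0, 10.6]
force: [-0.0, 0.3, -1.1]
grip_width: 0.0613
```

```bash
python3 - <<'E'
from h import *
plan([.650,-.019,.100]); 
c=snap('wrist','w4.png'); c=snap('side','side4.png'); c=snap('scene','scene4.png')
s=cv2.imread('pics/side4.png');s=cv2.resize(s[110:240,220:350],None,fx=4.5,fy=4.5,interpolation=cv2.INTER_CUBIC)
t=cv2.imread('pics/scene4.png');cv2.imwrite('pics/scene4z.png',cv2.resize(t[150:240,200:320],None,fx=6,fy=6,interpolation=cv2.INTER_CUBIC))
cv2.imwrite('pics/side4z.png',s)
E
```

```text
pos [ 0.6507 -0.0188  0.0998] R cols [[0.001, -1.0, -0.0], [0.0, -0.0, 1.0], [-1.0, -0.001, 0.0]]
shift tool units(40mm) [-0.004  0.018 -0.004] after-turn [-0.004  0.018 -0.004] turn deg [0.01 0.01 0.05] units [0.0001 0.0001 0.0004]
t 7.6 w 0.061323298076036 F [-0.   0.3 -1.1] q [-20.6  24.4  25.6  92.2 -11.3  65.9  97.6]
```

View pics/side4z.png

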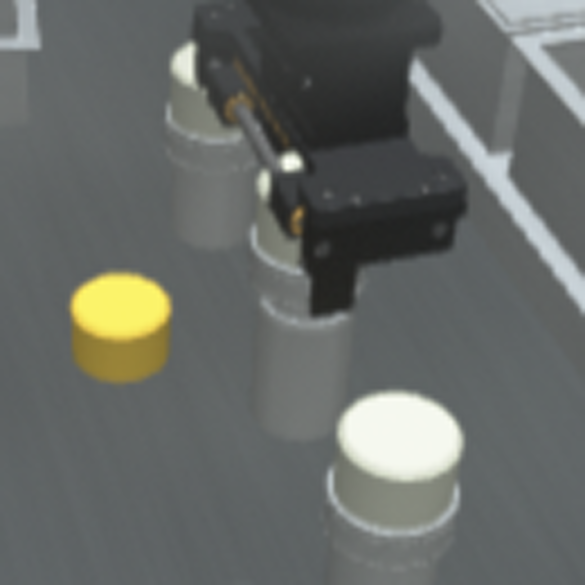

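View pics/scene4z.png

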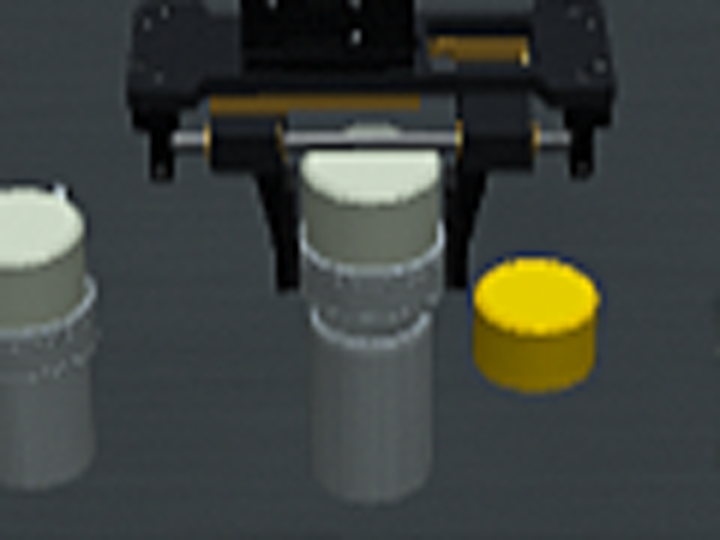

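View pics/w4.png

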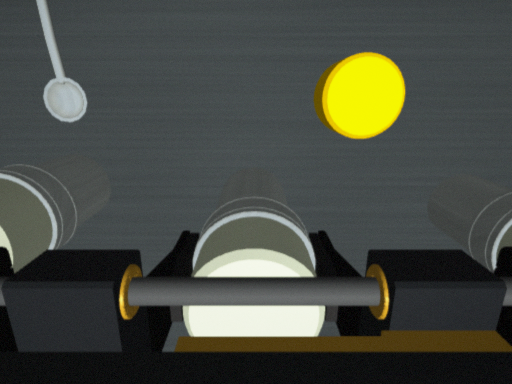

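```bash
cat >> h.py <<'E'
def overlay(f,circs,box,k,out):
    c=load(f); u0,v0,w,h=box
    im=cv2.resize(cv2.imread('pics/'+f)[v0:v0+h,u0:u0+w],None,fx=k,fy=k,interpolation=cv2.INTER_CUBIC)
    for (x,y,z,r,col) in circs:
        P=np.array([[ (q+.5-o)*k-.5 for q,o in zip(proj(c,[x+r*np.cos(a),y+r*np.sin(a),z]),(u0,v0))] for a in np.linspace(0,2*np.pi,60)])
        cv2.polylines(im,[(P*8).round().astype(np.int32)],False,col,1,cv2.LINE_AA,3)
    cv2.imwrite('pics/'+out,im)
E
python3 - <<'E'
from h import *
x,y=.6524,-.0189; lx,ly,lz=.6524,-.0188,.0965
C=[(x,y,.077,.027,(0,255,0)),(x,y,0,.027,(0,255,0)),(lx,ly,lz,.031,(0,0,255)),(lx,ly,lz+.026,.031,(0,0,255)),(lx,ly,lz+.062,.0285,(255,128,0))]
overlay('side4.png',C,(250,130,80,90),7,'o4s.png')
overlay('scene4.png',C,(235,160,60,80),8,'o4c.png')
a=cv2.imread('pics/o4s.png');b=cv2.imread('pics/o4c.png')
b=cv2.copyMakeBorder(b,0,max(0,len(a)-len(b)),0,0,0)[:len(a)] if len(b)<=len(a) else b[:len(a)]
v=np.hstack([a,b]);v=v[:600,:];print(v.shape);cv2.imwrite('pics/o4.png',cv2.resize(v,None,fx=.76,fy=.76))
E
```

```text
(600, 1040, 3)
```

View pics/o4.png

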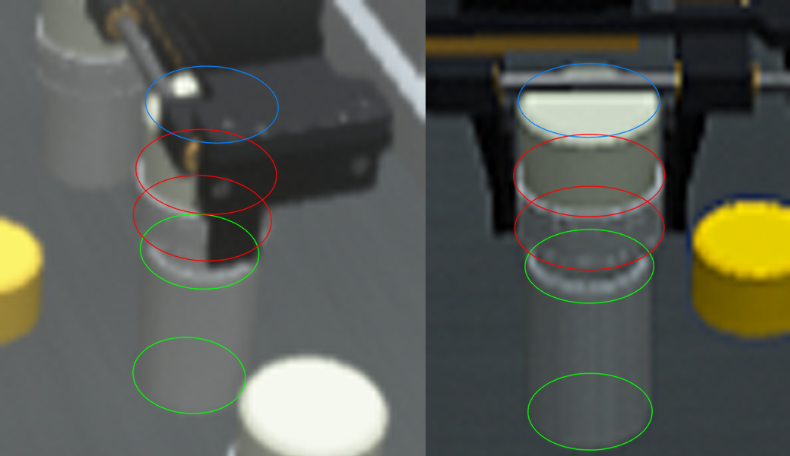

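```bash
python3 - <<'E'
from h import *
x,y=.6524,-.0189; lx,ly,lz=.4601,.0355,0
G=(0,255,0);B=(0,0,255)
overlay('side0.png',[(x,y,.084,.025,G),(x,y,.0,.027,G)],(265,150,45,65),9,'a1.png')
overlay('side0.png',[(lx,ly,lz,.031,B),(lx,ly,lz+.026,.031,B),(lx,ly,lz+.062,.0285,B)],(185,160,43,65),9,'a2.png')
cv2.imwrite('pics/a.png',np.hstack([cv2.imread('pics/a1.png'),cv2.imread('pics/a2.png')]))
E
```

```text
(no output)
```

View pics/a.png

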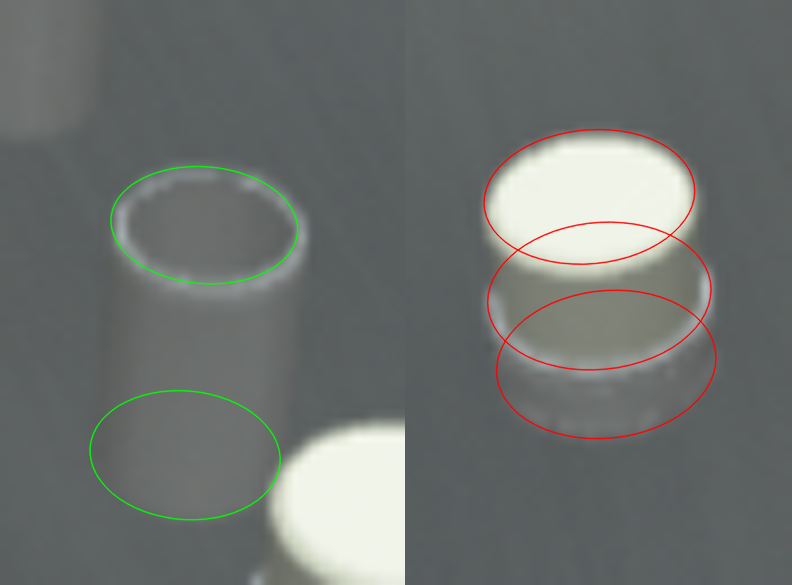

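Call:
{"name": "drive_tool", "arguments": {"increments": [[[0.1, 0, 0], [0, 0, 0]], [[0.1, 0, 0], [0, 0, 0]], [[0.1, 0, 0], [0, 0, 0]], [[0.1, 0, 0], [0, 0, 0]], [[0.1, 0, 0], [0, 0, 0]], [[0, 0, 0], [0, 0, 0]]]}}

```text
time_s: 8.35
tool_pos: [0.6502, -0.0189, 0.0785]
tool_rot: [103.2, 90.0, -166.8]
force: [-0.3, -0.5, -1.5]
grip_width: 0.0611
```

```bash
python3 - <<'E'
from h import *
plan([.6507,-.019,.0635]); print(pose()[2]['wrist_torque'])
c=snap('side','side5.png'); c=snap('scene','scene5.png')
overlay('side5.png',[],(250,130,60,90),6.5,'a1.png')
overlay('scene5.png',[],(235,160,60,90),6.5,'a2.png')
cv2.imwrite('pics/a5.png',np.hstack([cv2.imread('pics/a1.png'),cv2.imread('pics/a2.png')]))
E
```

```text
pos [ 0.6502 -0.0189  0.0785] R cols [[-0.001, -1.0, -0.0], [-0.0, -0.0, 1.0], [-1.0, 0.001, -0.0]]
shift tool units(40mm) [ 0.376 -0.013 -0.002] after-turn [ 0.376 -0.013 -0.002] turn deg [ 0.01 -0.01 -0.05] units [ 0.0001 -0.0001 -0.0004]
t 8.35 w 0.06114145512398455 F [-0.3 -0.5 -1.5] q [-20.4  25.6  25.3  93.2 -11.8  63.9  98. ]
[-9.24474765e-05  1.62078215e-02 -2.50500762e-02]
```

View pics/a5.png

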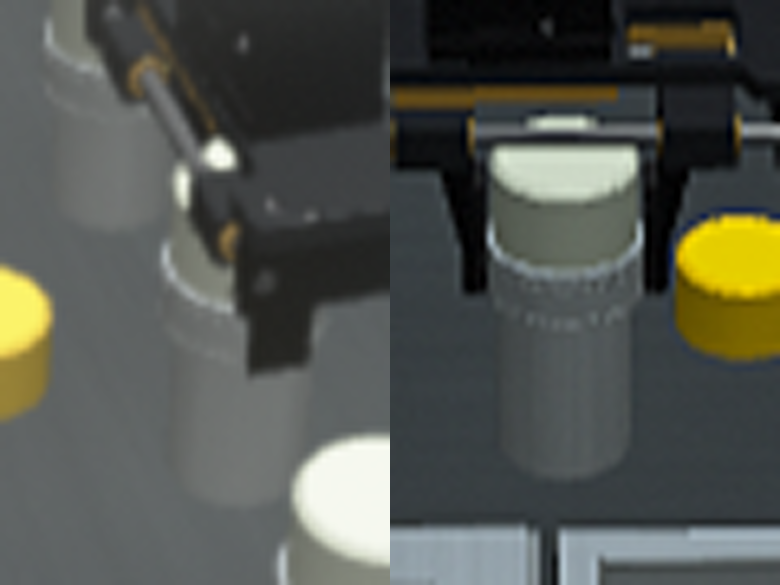

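The skirt now surrounds the rim (lower edge at row ~320 in the right panel), with no force yet. I keep lowering.

Call:
{"name": "drive_tool", "arguments": {"increments": [[[0.08, 0, 0], [0, 0, 0]], [[0.08, 0, 0], [0, 0, 0]], [[0.08, 0, 0], [0, 0, 0]], [[0.07, 0, 0], [0, 0, 0]], [[0.03, 0, 0], [0, 0, 0]], [[0, 0, 0], [0, 0, 0]], [[0, 0, 0], [0, 0, 0]]]}}

```text
time_s: 9.15
tool_pos: [0.6505, -0.0188, 0.0658]
tool_rot: [-57.7, 90.0, 32.3]
force: [0.5, 0.2, -0.4]
grip_width: 0.0611
```

Call:
{"name": "drive_tool", "arguments": {"increments": [[[0.02, 0, 0], [0, 0, 0]], [[0.02, 0, 0], [0, 0, 0]], [[0, 0, 0], [0, 0, 0]]]}}

```text
time_s: 9.45
tool_pos: [0.6504, -0.0188, 0.0641]
tool_rot: [50.5, 90.0, 140.5]
force: [-0.8, 0.0, -1.3]
grip_width: 0.0612
```

Call:
{"name": "drive_tool", "arguments": {"increments": [[[0.02, 0, 0], [0, 0, 0]], [[0, 0, 0], [0, 0, 0]], [[0, 0, 0], [0, 0, 0]]]}}

```text
time_s: 9.75
tool_pos: [0.6506, -0.0188, 0.0636]
tool_rot: [-75.9, 90.0, 14.1]
force: [0.6, -0.3, 0.3]
grip_width: 0.0613
```

Call:
{"name": "drive_tool", "arguments": {"increments": [[[0.02, 0, 0], [0, 0, 0]], [[0, 0, 0], [0, 0, 0]], [[0, 0, 0], [0, 0, 0]]]}}

```text
time_s: 10.05
tool_pos: [0.6507, -0.0188, 0.0635]
tool_rot: [-58.1, 90.0, 31.9]
force: [-2.2, -0.4, 5.9]
grip_width: 0.0615
```

Call:
{"name": "drive_tool", "arguments": {"increments": [[[0.02, 0, 0], [0, 0, 0]], [[0, 0, 0], [0, 0, 0]], [[0, 0, 0], [0, 0, 0]]]}}

```text
time_s: 10.35
tool_pos: [0.6508, -0.0189, 0.0634]
tool_rot: [-52.8, 89.9, 37.2]
force: [-3.4, 0.9, 9.1]
grip_width: 0.0615
```

Call:
{"name": "drive_tool", "arguments": {"increments": [[[-0.03, 0, 0], [0, 0, 0]], [[0, 0, 0], [0, 0, 0]]]}}

```text
time_s: 10.55
tool_pos: [0.6508, -0.0189, 0.0635]
tool_rot: [-80.5, 89.9, 9.5]
force: [-1.5, -0.5, 4.7]
grip_width: 0.0612
```

Call:
{"name": "drive_tool", "arguments": {"increments": [[[0, 0, 0], [0, 0, 0]], [[0, 0, 0], [0, 0, 0]], [[0, 0, 0], [0, 0, 0]], [[0, 0, 0], [0, 0, 0]], [[0, 0, 0], [0, 0, 0]], [[0, 0, 0], [0, 0, 0]]], "hand": 0.9}}

```text
time_s: 11.15
tool_pos: [0.6505, -0.0189, 0.0629]
tool_rot: [173.4, 90.0, -96.6]
force: [-0.1, 0.4, -0.4]
grip_width: 0.0821
```

Call:
{"name": "drive_tool", "arguments": {"increments": [[[-0.1, 0, 0], [0, 0, 0]], [[-0.3, 0, 0], [0, 0, 0]], [[-0.25, 0, 0], [0, 0, 0]], [[-0.08, 0, 0], [0, 0, 0]], [[0, 0, 0], [0, 0, 0]], [[0, 0, 0], [0, 0, 0]], [[0, 0, 0], [0, 0, 0]]]}}

```text
time_s: 11.85
tool_pos: [0.6501, -0.0187, 0.0918]
tool_rot: [83.2, 90.0, 173.2]
force: [-0.2, 1.4, 0.0]
grip_width: 0.0829
```

```bash
python3 - <<'E'
from h import *
plan([.6507,-.019,.091])
c=snap('side','side6.png'); c=snap('scene','scene6.png'); snap('wrist','w6.png')
overlay('side6.png',[],(250,130,60,90),6.5,'a1.png')
overlay('scene6.png',[],(235,160,60,90),6.5,'a2.png')
cv2.imwrite('pics/a6.png',np.hstack([cv2.imread('pics/a1.png'),cv2.imread('pics/a2.png')]))
E
```

```text
pos [ 0.6501 -0.0187  0.0918] R cols [[-0.001, -1.0, -0.0], [0.0, -0.0, 1.0], [-1.0, 0.001, 0.0]]
shift tool units(40mm) [ 0.019 -0.014 -0.007] after-turn [ 0.019 -0.014 -0.007] turn deg [ 0.01  0.   -0.04] units [ 0.0001  0.     -0.0003]
t 11.85 w 0.08292434982354593 F [-0.2  1.4  0. ] q [-20.5  24.8  25.5  92.6 -11.5  65.2  97.7]
```

View pics/a6.png

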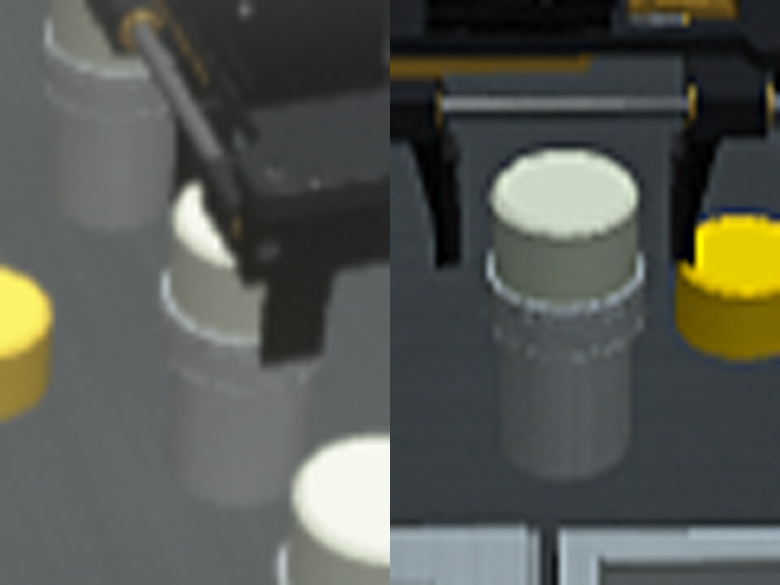

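View pics/w6.png

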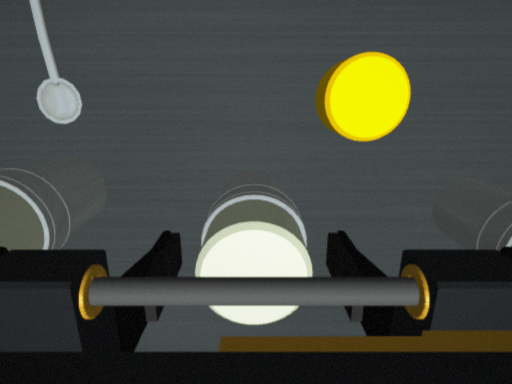

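The pair sits level on the shaker at the same height as the closed neighbours, and the cap is centred between the open fingers (254 against 254.5). I'll grip the cap with the fingertips about 5 mm above the shoulder.

Call:
{"name": "drive_tool", "arguments": {"increments": [[[0, 0, 0], [0, 0, 0]], [[0, 0, 0], [0, 0, 0]], [[0, 0, 0], [0, 0, 0]], [[0, 0, 0], [0, 0, 0]], [[0, 0, 0], [0, 0, 0]], [[0, 0, 0], [0, 0, 0]], [[0, 0, 0], [0, 0, 0]], [[0, 0, 0], [0, 0, 0]], [[0, 0, 0], [0, 0, 0]], [[0, 0, 0], [0, 0, 0]]], "hand": 0, "squeeze": 8}}

```text
time_s: 13.0
tool_pos: [0.6505, -0.0188, 0.0922]
tool_rot: [-76.2, 90.0, 13.8]
force: [-0.5, 0.3, 0.1]
grip_width: 0.0571
```

Call:
{"name": "drive_tool", "arguments": {"increments": [[[-0.05, 0, 0], [0, 0, 0]], [[-0.1, 0, 0], [0, 0, 0]], [[-0.15, 0, 0], [0, 0, 0]], [[-0.2, 0, 0], [0, 0, 0]], [[-0.3, 0, 0], [0, 0, 0]], [[-0.4, 0, 0], [0, 0, 0]], [[-0.4, 0, 0], [0, 0, 0]], [[-0.3, 0, 0], [0, 0, 0]], [[-0.2, 0, 0], [0, 0, 0]], [[0, 0, 0], [0, 0, 0]]]}}

```text
time_s: 14.0
tool_pos: [0.6513, -0.0189, 0.178]
tool_rot: [-84.1, 89.8, 5.9]
force: [0.5, 0.4, -0.2]
grip_width: 0.0566
```

Call:
{"name": "drive_tool", "arguments": {"increments": [[[-0.1, 0, 0], [0, 0, 0]], [[-0.1, 0, 0], [0, 0, 0]], [[0, 0, 0], [0, 0, 0]], [[0, 0, 0], [0, 0, 0]], [[0, 0, 0], [0, 0, 0]]]}}

```text
time_s: 14.5
tool_pos: [0.6503, -0.0188, 0.1838]
tool_rot: [91.9, 90.0, -178.1]
force: [-0.3, 1.1, -0.7]
grip_width: 0.057
```

```bash
python3 - <<'E'
from h import *
plan([.6507,-.019,.18])
c=snap('side','side7.png'); c=snap('scene','scene7.png')
overlay('side7.png',[],(190,100,150,150),2.6,'a1.png')
overlay('scene7.png',[],(200,120,110,110),3.545,'a2.png')
a,b=cv2.imread('pics/a1.png'),cv2.imread('pics/a2.png');n=min(len(a),len(b))
cv2.imwrite('pics/a7.png',np.hstack([a[:n],b[:n]]))
E
```

```text
pos [ 0.6503 -0.0188  0.1838] R cols [[-0.001, -1.0, -0.0], [-0.0, -0.0, 1.0], [-1.0, 0.001, -0.0]]
shift tool units(40mm) [ 0.095 -0.01  -0.004] after-turn [ 0.095 -0.01  -0.004] turn deg [ 0.01 -0.   -0.03] units [ 0.0001 -0.     -0.0003]
t 14.5 w 0.057037066582927495 F [-0.3  1.1 -0.7] q [-21.4  20.7  26.6  87.   -9.4  74.6  96.2]
```

View pics/a7.png

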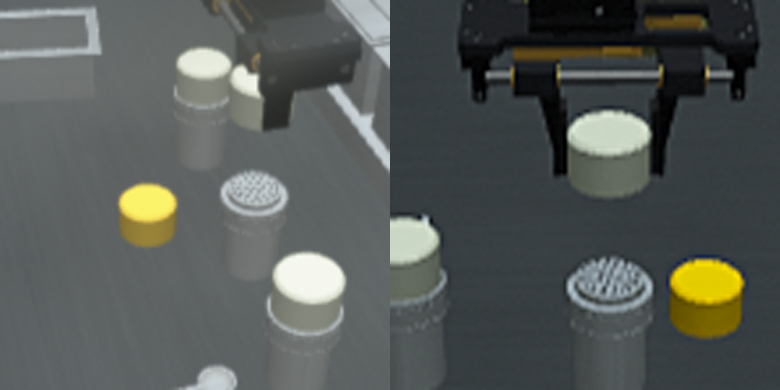

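View pics/scene7.png

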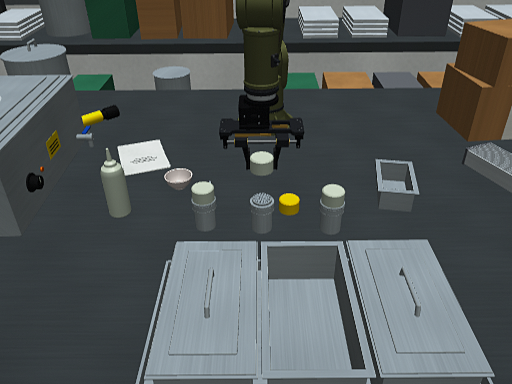

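The cap hangs upright in the gripper and the sieve lid sits level on the upright shaker (right panel, 610,290). Nothing else has moved. I'm handing in.

```bash
python3 - <<'E'
from h import *
a=load('scene0.png')['frame'].astype(int);b=load('scene7.png')['frame'].astype(int)
d=np.abs(a-b).max(2)[214:238,245:280]>25; print('beaker diff px',d.sum())
d=np.abs(a-b).max(2)>40; print([ (n,int(d[v0:v1,u0:u1].sum())) for n,u0,u1,v0,v1 in [('cA',188,220,178,235),('cB',316,350,180,238),('yel',278,302,192,218)]])
print(env.get_obs()['grip_width'],env.sign_off())
E
```

```text
beaker diff px 0
[('cA', 0), ('cB', 0), ('yel', 1)]
the job is handed in; nothing more can be done
0.056522326324358885 None
```

The job is done and handed in at about 14.6 s of the 42 s allowed; the interface reports no verdict.

- **Lids on:** I gripped both lids by the steel sieve lid, lowered them onto the open shaker until firm contact, and let go. Contact came at the expected fully-home height, within about 0.5 mm, with a peak push of about 9 N.
- **Cap off:** I then gripped the cap alone and lifted it about 9 cm straight up. It is held upright at 57 mm opening.

**Last checks**
- The images show the sieve lid level on the upright shaker.
- Comparing the scene images before and after showed no change at the beaker or the two closed shakers, and one pixel at the yellow cap.
- I did not compare the bowl, spoon, pan and bottle this way. In the last scene view the bowl, pan and bottle look unmoved; I only saw part of the spoon, in the side view.

**Disagreement:** early position estimates from the three cameras differed by up to about 6–10 mm. I placed the lid using the lid-to-shaker offset, where the scene and side cameras agreed to about 1–2 mm. The lid went on with no sideways jam.

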